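Put the toppled tea tins away in the push-latch tray

ROBOT

A 6-joint arm with a two-finger parallel gripper is mounted at the origin on the work surface. World frame = base frame: x ahead of the robot, y to its left, z up, the work surface at z = 0. Lengths are in m, angles in rad, forces in N, time in s.
With the tool pointing down it reaches from about 0.3 to 0.85 m from the base axis. Payload 5.4 kg.
Tool frame: the origin (TCP) lies midway between the tips of the shut fingers; the grasp point (between the pads) lies 19 mm behind it (manip.pinch_z is the distance from the TCP to the grasp point, in m); z points along the fingers, y is the line along which they close (so a half turn about z gives the same grasp; the last joint's range is limited). The gripper opens to 85 mm and grips with 20 to 120 N. Pads are 22 mm wide; open, the fingers measure 114 mm over their backs; the gripper's body (76 mm by 85 mm) begins 54 mm behind the grasp point. The pads swing forward as they close: fully open they stand 13 mm farther back than shut.
Start: joints at [-1.479, 0.158, 1.597, -0, 1.386, -0.21], TCP at [0.171, -0.549, 0.231] pointing down, gripper open.
Joint ranges: [-2.91, 2.91], [-0.94, 2.29], [0.18, 2.7], [-1.29, 4.43], [0.17, 2.64], [-3, 3]. Speed limits (rad/s): [2.57, 2.57, 3.14, 3.14, 3.14, 3.14].

INTERFACE

Orientations are given as a unit quaternion [w, x, y, z].
In Python, from station import readout, capture, calibration, workorder, manip gives the robot as it stands. The module is installed in compiled form; this text tells all that it offers.
- The arm moves only by the tool step_arm, never from a script. Its argument "motion" is text: rows parted by semicolons, each of 7 numbers parted by spaces: the shift along the tool's x, y, z in mm, then the turn, a rotation vector about the tool's x, y, z in rad, then the gripper's target within -1 to 1 (shut at 1, half-way at 0, fully open at -1). In form: x y z wx wy wz jaw; .... A call has 1 to 20 rows; each row is the pose to reach, as a shift and turn from the pose commanded when the call began, along the tool's axes at that moment; what a row does not reach only later rows make up. A row lasts 1/12 s, in which the tool goes at most 41.7 mm and 7.16 degrees, less where a joint would pass 70% of its speed; a pose out of reach is approached as far as the arm can. A call with a gripper value outside its range is refused whole. The fingers move at their own pace and stop on an object; the grip force is fixed at half the most. Time passes only in rows, so rows that repeat a pose let the fingers close. It gives the time, the measured TCP pose, the force, the opening and the grip force at its end, in the units of the state.
- readout.state(): the state, without advancing time (a new reading comes with each control period).
- capture(name): name is "scene" or "top" or "wrist"; returns (picture, depth): 400x640x3 uint8, red, green, blue; 400x640 float32, m along the optical axis (not along the pixel's ray), 0 where there is no reading.
- calibration(name): a dict with "K" (3x3 intrinsics, pixels), "xyz" and "attitude" of the camera in the world. Camera axes: x right, y up, looking along -z (the intrinsics and any distortion apply to the point x, -y, -z); pixel columns grow to the right and rows downward; lengths in m; the calibration is good to about 2 mm. A picture is of the moment at which its call begins: read the wrist's pose just before it. calibration takes no time and is no camera call; for the wrist camera it gives the pose at the moment of the call.
- workorder.sign_off(): hands the job in; it is judged then, once.
The state is a dict: "clock": time; "joint_pos": joint angles; "joint_velocities": joint speeds; "joint_efforts": joint torques, N m; "eef_pos": TCP position; "orientation": TCP orientation; "force": force on the tool from outside, world axes, zero at the start; "ft_torque": the same for the moment, N m; "grip_width": opening from 0.0 (shut) to 1.0 (fully open); "finger_force": force on a finger pad.
Only numpy, scipy, OpenCV 4.12 (cv2) and the standard library are available. Lean on these libraries where they do the work, as an engineer would, in place of code of your own. Each camera call takes 0.05 s, during which the arm holds its last target. There are 200 camera calls.

TASK

Put all the square tea tins lying or standing about on the counter away: press the front of the pull-out tray under the raised counter section so that its push latch lets go and it springs out, stand every tin upright, lid up, on the tray's floor, then push the tray fully home so that it latches and stays shut. Leave the glass cup on its saucer, the spoon holder and the caddy where they are.

Things in the scene. Friction and masses are not known exactly. Their poses are not given: they have to be found in the camera images.
- riser: beech raised counter section, fixed: 210 (deep, x) x 320 (wide, y) mm top board, 100 mm high, open at the front, its underside 84 mm above the counter. Origin: centre of its footprint on the counter; its -x axis points out of the open front, the way the tray comes out. Its top's front edge lies 100 mm in front of the origin, its sides' front edges 110 mm.
- tray (a joint): way out (m): 0 latched shut, 0.15 fully out, -0.011 at its inner stop. A spring pushes it out (3.6 N shut, 2.1 N out). Push-push latch: from latched, press the front in to the stop (4 N, then firm) and let go: released, it springs out to 0.15 (keep clear). From 0.06 or more out, push it right to the stop and let go: relatched at 0. Pressed by under 6 mm it does not switch.
- tray_front (a point): centre of the outer face of the tray's front panel (296 wide, 77 high, 12 thick; it spans 5 to 82 mm above the counter, this point is at 43.5 mm). Axes as the riser's: +x is the way to push it in. Shut, the panel's back stands 12 mm before the riser's sides.
- tray_floor (a point): centre of the tray's inner floor, 10 mm above the counter; axes as the riser's; moves with the tray. Inside 167 (x) x 250 (y) mm; side and rear walls' tops 35 mm, front panel's top 82 mm above the counter. Fully out, the whole floor lies before the riser's sides and top, but for the rearmost 5 mm.
- tin1: square metal tea tin: body 46 x 46 x 54 mm tall with a round dark lid (34 mm across, 8 mm high) on top, 62 mm tall in all, 80 to 170 g. Origin: centre of its base; +z runs from base to lid, x and y are square to its side faces. May be absent. Starts toppled, lying on one side face (origin 23 mm above the counter), lid roughly towards the robot.
- tin2: square metal tea tin: body 46 x 46 x 54 mm tall with a round dark lid (34 mm across, 8 mm high) on top, 62 mm tall in all, 80 to 170 g. Origin: centre of its base; +z runs from base to lid, x and y are square to its side faces. May be absent. Starts toppled, lying on one side face (origin 23 mm above the counter), lid roughly towards the robot.
- tin3: square metal tea tin: body 46 x 46 x 54 mm tall with a round dark lid (34 mm across, 8 mm high) on top, 62 mm tall in all, 80 to 170 g. Origin: centre of its base; +z runs from base to lid, x and y are square to its side faces. May be absent. Starts toppled, lying on one side face (origin 23 mm above the counter), lid roughly towards the robot.
- tin4: square metal tea tin: body 46 x 46 x 54 mm tall with a round dark lid (34 mm across, 8 mm high) on top, 62 mm tall in all, 80 to 170 g. Origin: centre of its base; +z runs from base to lid, x and y are square to its side faces. May be absent. Starts standing upright on the counter.
- cup: bystander, leave where it is: clear glass cup (62 mm across, 70 mm tall) on a white saucer (100 mm across), one piece. Origin: centre of the saucer's underside.
- holder: bystander, leave where it is: stainless steel teaspoon holder, 64 mm across, 85 mm tall, spoons up to 165 mm. Origin: centre of its base.
- caddy: bystander, leave where it is: plastic caddy with a clip-on lid, 106 x 136 x 104 mm. Origin: centre of its base.
Not all that is in view belongs to the job. What is shaped like the tin4 but orange is not meant.

How it is judged:
On the way, in this order (a step that is already met when the one before it is completed fails the run):
1. the tray has been released and is out (value of joint tray above 0.12 m), for 0.2 s.
2. every tin stands upright in the tray while it is out (value of joint tray above 0.08 m and x of tin1 in the frame of tray_floor between -0.08 and 0.08 m and y of tin1 in the frame of tray_floor between -0.12 and 0.12 m and z of tin1 in the frame of tray_floor between -0.012 and 0.012 m and angle between each of tin1, tin2, tin3, tin4's own z axis and vertical below 0.2 rad and x of tin2 in the frame of tray_floor between -0.08 and 0.08 m and y of tin2 in the frame of tray_floor between -0.12 and 0.12 m and z of tin2 in the frame of tray_floor between -0.012 and 0.012 m and x of tin3 in the frame of tray_floor between -0.08 and 0.08 m and y of tin3 in the frame of tray_floor between -0.12 and 0.12 m and z of tin3 in the frame of tray_floor between -0.012 and 0.012 m and x of tin4 in the frame of tray_floor between -0.08 and 0.08 m and y of tin4 in the frame of tray_floor between -0.12 and 0.12 m and z of tin4 in the frame of tray_floor between -0.012 and 0.012 m), for 0.3 s.
At the end, for the whole second after the job is handed in: The tray is latched shut (within 5 mm of 0) and stays so by itself; every tin present stands lid up on the tray's floor (within 0.2 rad of upright, base within 12 mm of the floor), at rest (value of joint tray between -0.005 and 0.005 m and x of tin1 in the frame of tray_floor between -0.08 and 0.08 m and y of tin1 in the frame of tray_floor between -0.12 and 0.12 m and z of tin1 in the frame of tray_floor between -0.012 and 0.012 m and angle between each of tin1, tin2, tin3, tin4's own z axis and vertical below 0.2 rad and x of tin2 in the frame of tray_floor between -0.08 and 0.08 m and y of tin2 in the frame of tray_floor between -0.12 and 0.12 m and z of tin2 in the frame of tray_floor between -0.012 and 0.012 m and x of tin3 in the frame of tray_floor between -0.08 and 0.08 m and y of tin3 in the frame of tray_floor between -0.12 and 0.12 m and z of tin3 in the frame of tray_floor between -0.012 and 0.012 m and x of tin4 in the frame of tray_floor between -0.08 and 0.08 m and y of tin4 in the frame of tray_floor between -0.12 and 0.12 m and z of tin4 in the frame of tray_floor between -0.012 and 0.012 m and linear speed of each of tin1, tin2, tin3, tin4 below 0.03 m/s); the robot touches nothing.
It fails at once if the glass cup is shifted by more than 30 mm or tipped over (distance of cup from where it was at the start of the episode above 0.03 m or angle between cup's own z axis and vertical above 0.4 rad).
It fails at once if the spoon holder is shifted by more than 30 mm or tipped over (distance of holder from where it was at the start of the episode above 0.03 m or angle between holder's own z axis and vertical above 0.4 rad).
It fails at once if the caddy is shifted by more than 30 mm or tipped over (distance of caddy from where it was at the start of the episode above 0.03 m or angle between caddy's own z axis and vertical above 0.4 rad).
Of tin1, tin2, tin3, tin4 only 3 to 4 are there at a start; the rules pass over those that are not, and their reading is None.
At some moment in a run one of tin1, tin2, tin3, tin4 may be knocked a few centimetres aside while the robot is not near it.
Once in a run the grip may slacken for a moment while it holds something.
It also fails if it takes over 210 s, if anything falls off the work surface, if the arm or the gripper's body presses on something with over 40 N, if the wrist force passes 120 N, or if a joint passes its speed limit or range.

## Working session

There is one attempt and no reset: what is moved stays moved. The work goes in short steps, Python scripts to look and compute and a tool call to move; the robot and the scene stay as the last step left them, time stands still between calls to the robot, and variables do not carry over. Pictures are saved under pics/ and viewed, at most 14 in all, crops included, and the job is handed in when it is done.

Besides the shell and the picture viewer there is one more tool, called after "Emit:" in YAML: its name, and indented under it one key for each argument. step_arm: Moves the arm, as the interface text tells. Its arguments: {"type":"object","properties":{"motion":{"type":"string"}},"required":["motion"]}

```bash
mkdir -p pics
cat > h.py <<'E'
import numpy as np, cv2
from scipy.spatial.transform import Rotation as R
from station import readout, capture, calibration, workorder, manip
def rot(q): return R.from_quat([q[1],q[2],q[3],q[0]])
def cloud(name, save=None):
    c=calibration(name); p,d=capture(name)
    if save: cv2.imwrite('pics/'+save+'.png',p[:,:,::-1])
    K=np.array(c['K']); v,u=np.mgrid[0:400,0:640]
    X=np.stack([(u-K[0,2])/K[0,0]*d,-(v-K[1,2])/K[1,1]*d,-d],-1)
    W=X@rot(c['attitude']).as_matrix().T+np.array(c['xyz'])
    W[d==0]=np.nan
    return p,W
E
python3 - <<'E'
from h import *
s=readout.state(); print(s['clock'],s['eef_pos'],s['orientation'],s['force'],manip.pinch_z)
for n in('scene','top'):
    c=calibration(n); print(n,c)
    p,W=cloud(n,n+'0'); np.save(n+'0.npy',W)
E
```

```text
0.0 [ 0.17080789 -0.54841054  0.2303113 ] [-9.40401060e-04  9.88641167e-01  1.50292238e-01  4.84724812e-05] [ 0.02697582  0.67805369 -0.71674446] 0.0187
scene {'K': array([[362.9228958 ,   0.        , 315.98494464],
       [  0.        , 362.9228958 , 195.19381185],
       [  0.        ,   0.        ,   1.        ]]), 'xyz': array([0.91101764, 0.24478236, 0.7869565 ]), 'attitude': array([0.34504809, 0.10640136, 0.2667863 , 0.89355785])}
top {'K': array([[369.26967622,   0.        , 315.51740725],
       [  0.        , 369.26967622, 197.14236132],
       [  0.        ,   0.        ,   1.        ]]), 'xyz': array([ 0.4809604 , -0.12512885,  0.94181586]), 'attitude': array([ 0.71358467,  0.04324363, -0.04210325, -0.69796434])}
```

View pics/top0.png

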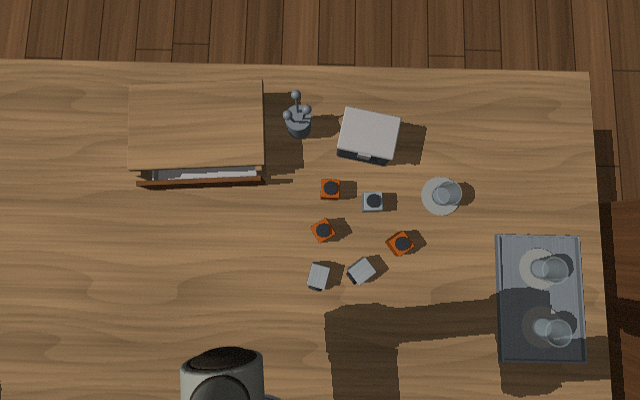

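View pics/scene0.png

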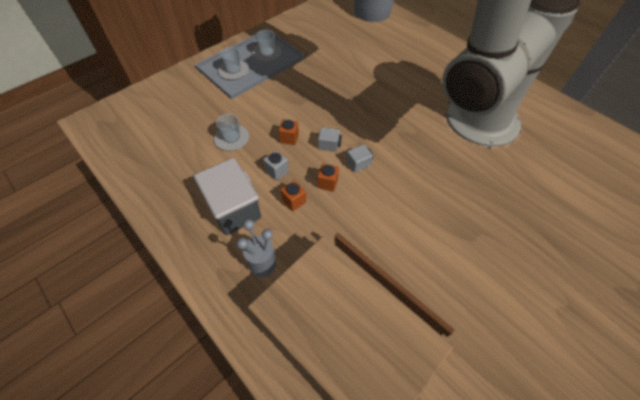

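The top view shows a standing grey tin at (373,201), two lying ones at (319,276) and (361,270), three orange decoys, and the tray front along row ~182. Next I'll measure these.

Run:
```python
from h import *
p=cv2.imread('pics/top0.png'); W=np.load('top0.npy')
def rect(u,v,r,zlo,zhi,gray=True):
    w=W[v-r:v+r,u-r:u+r].reshape(-1,3); 
    m=(w[:,2]>zlo)&(w[:,2]<zhi); q=w[m]
    b=cv2.minAreaRect((q[:,:2]*1000).astype(np.float32)); return np.round(q.mean(0),4),b,len(q),np.median(q[:,2])
for n,a in dict(t_st=(373,201,17,.044,.07),l1=(319,276,18,.035,.06),l2=(361,270,20,.035,.06),o1=(330,188,14,.044,.07),o2=(323,231,14,.044,.07),o3=(400,243,14,.044,.07),caddy=(368,135,36,.09,.13),cup=(441,196,24,.03,.1),riser=(196,125,72,.09,.11),front=(200,170,70,.07,.09)).items(): print(n,rect(*a))
for (u,v) in [(319,276),(361,270),(373,201),(200,184),(140,184),(263,180),(129,167),(263,164),(128,87),(262,82),(300,300)]: print(u,v,W[v,u].round(3))
big=cv2.resize(p[180:300,290:430],None,fx=5,fy=5,interpolation=cv2.INTER_CUBIC); cv2.imwrite('pics/crop1.png',big)
```

```text
t_st (array([ 0.5822, -0.2606,  0.0568]), ((582.5199584960938, -261.36865234375), (44.30354690551758, 46.056514739990234), 1.753678798675537), 367, np.float64(0.05521397758678004))
l1 (array([ 0.3986, -0.1323,  0.0453]), ((396.3025817871094, -131.84239196777344), (45.730133056640625, 61.79419708251953), 75.971435546875), 470, np.float64(0.04573302655346417))
l2 (array([ 0.4135, -0.2352,  0.0452]), ((412.1444396972656, -233.95745849609375), (45.803348541259766, 61.967811584472656), 38.6530876159668), 473, np.float64(0.04572696911759788))
o1 (array([ 0.61  , -0.1571,  0.0568]), ((611.0931396484375, -157.30313110351562), (47.10166549682617, 44.03757858276367), 0.9758769869804382), 359, np.float64(0.055563615509152786))
o2 (array([ 0.5087, -0.141 ,  0.0571]), ((508.9826965332031, -141.08554077148438), (45.68032455444336, 45.65937423706055), 32.40394592285156), 362, np.float64(0.05525754867520333))
o3 (array([ 0.4815, -0.3277,  0.0568]), ((481.7906188964844, -329.5149230957031), (46.03463363647461, 45.89362716674805), 35.883304595947266), 385, np.float64(0.055564077060421324))
caddy (arra
[... 332 characters left out ...]
4(0.05726638480761126))
riser (array([0.7484, 0.1629, 0.0997]), ((751.6383666992188, 164.22940063476562), (211.88670349121094, 320.5891418457031), 3.6738452911376953), 11736, np.float64(0.09975055721644033))
front (array([0.6229, 0.1549, 0.0812]), ((638.7354736328125, 136.98251342773438), (122.23495483398438, 331.8029479980469), 21.16011619567871), 862, np.float64(0.08165924543671821))
319 276 [ 0.401 -0.135  0.047]
361 270 [ 0.417 -0.235  0.044]
373 201 [ 0.582 -0.261  0.06 ]
200 184 [0.612 0.154 0.069]
140 184 [0.608 0.292 0.081]
263 180 [0.63  0.008 0.042]
129 167 [0.644 0.312 0.098]
263 164 [nan nan nan]
128 87 [0.88  0.384 0.   ]
262 82 [0.857 0.011 0.099]
300 300 [ 0.337 -0.089 -0.   ]
```

View pics/crop1.png

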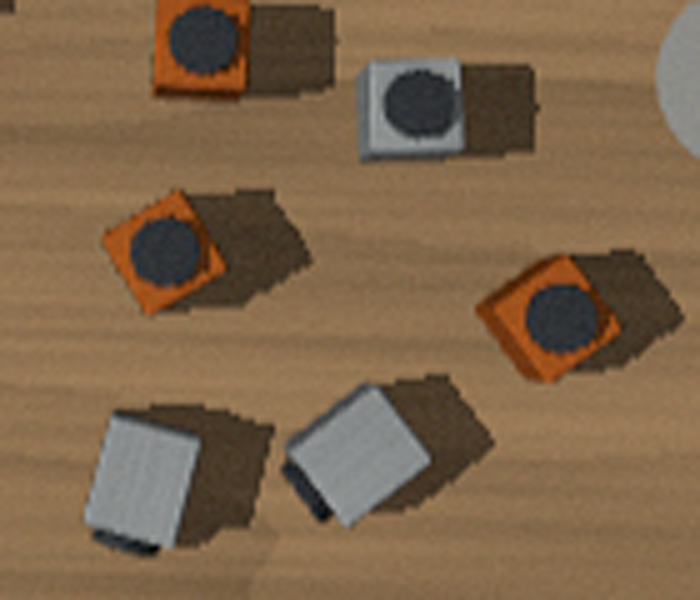

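```bash
cat >> h.py <<'E'
a=np.deg2rad(3.67); RX=np.array([np.cos(a),np.sin(a),0]); RY=np.array([-np.sin(a),np.cos(a),0]); RO=np.array([.7466,.1639,0])
Z=np.array([0,0,1.])
def tray(x,y,z,out=.15): return RO+RX*(-.0385-out+x)+RY*y+Z*z   # floor frame xy, world z
def frame(zt,yt):
    zt=zt/np.linalg.norm(zt); yt=yt-zt*(yt@zt); yt/=np.linalg.norm(yt)
    return np.stack([np.cross(yt,zt),yt,zt],1)
def rel(pos,Rm,pinch=0):
    """pos: target of the TCP (or of point `pinch` m behind it)"""
    s=readout.state(); R0=rot(s['orientation']).as_matrix()
    pos=np.asarray(pos)-Rm[:,2]*pinch*-1
    d=R0.T@(pos-np.array(s['eef_pos']))*1000; w=R.from_matrix(R0.T@Rm).as_rotvec()
    print('  '.join([' '.join('%.0f'%v for v in d),' '.join('%.3f'%v for v in w)]),'rows>=',np.ceil(max(np.linalg.norm(d)/41.7,np.degrees(np.linalg.norm(w))/7.16)))
E
python3 - <<'E'
from h import *
F=frame(-Z,-RY)
f=RO-RX*.134
rel(f-RX*.06+Z*.15,F); rel(f-RX*.06+Z*.04,F); print(f)
E
```

```text
573 -555 82  -0.002 -0.000 0.238 rows>= 20.0
573 -554 192  -0.002 -0.000 0.238 rows>= 20.0
[0.6128748  0.15532269 0.        ]
```

Emit:
step_arm:
  motion: "573 -555 82 0 0 0.238 1;573 -555 82 0 0 0.238 1;573 -555 82 0 0 0.238 1;573 -555 82 0 0 0.238 1;573 -555 82 0 0 0.238 1;573 -555 82 0 0 0.238 1;573 -555 82 0 0 0.238 1;573 -555 82 0 0 0.238 1;573 -555 82 0 0 0.238 1;573 -555 82 0 0 0.238 1;573 -555 82 0 0 0.238 1;573 -555 82 0 0 0.238 1;573 -555 82 0 0 0.238 1;573 -555 82 0 0 0.238 1;573 -555 82 0 0 0.238 1;573 -555 82 0 0 0.238 1;573 -555 82 0 0 0.238 1;573 -555 82 0 0 0.238 1;573 -555 82 0 0 0.238 1;573 -555 82 0 0 0.238 1"

```text
clock: 1.77
eef_pos: [0.5538, 0.156, 0.148]
orientation: [-0.001, 0.999, 0.034, -0.0]
force: [-0.3, 0.2, -0.6]
grip_width: -0.003
finger_force: 0.0
```

Emit:
step_arm:
  motion: "0 0 0 0 0 0 1;0 0 0 0 0 0 1;0 0 0 0 0 0 1;0 0 0 0 0 0 1"

```text
clock: 2.1
eef_pos: [0.5527, 0.1498, 0.1495]
orientation: [0.0, 1.0, 0.031, -0.0]
force: [0.1, 0.2, 0.4]
grip_width: -0.001
finger_force: 0.0
```

Emit:
step_arm:
  motion: "0 0 40 0 0 0 1;0 0 80 0 0 0 1;0 0 110 0 0 0 1;0 0 110 0 0 0 1;20 0 110 0 0 0 1;35 0 110 0 0 0 1;40 0 110 0 0 0 1;44 0 110 0 0 0 1;48 0 110 0 0 0 1;50 0 110 0 0 0 1;50 0 110 0 0 0 1"

```text
clock: 3.02
eef_pos: [0.6028, 0.1542, 0.0402]
orientation: [0.0, 0.999, 0.032, -0.0]
force: [-2.9, -1.3, 5.1]
grip_width: 0.002
finger_force: 0.0
```

Emit:
step_arm:
  motion: "2 0 0 0 0 0 1;4 0 0 0 0 0 1;6 0 0 0 0 0 1;8 0 0 0 0 0 1;8 0 0 0 0 0 1"

```text
clock: 3.43
eef_pos: [0.6104, 0.1547, 0.0401]
orientation: [0.0, 0.999, 0.032, -0.0]
force: [-4.2, -0.6, 5.5]
grip_width: -0.001
finger_force: 0.0
```

Emit:
step_arm:
  motion: "2 0 0 0 0 0 1;3 0 0 0 0 0 1;4 0 0 0 0 0 1;4 0 0 0 0 0 1"

```text
clock: 3.77
eef_pos: [0.6126, 0.155, 0.0399]
orientation: [0.0, 0.999, 0.032, -0.003]
force: [-9.9, -2.9, 11.8]
grip_width: 0.001
finger_force: 0.0
```

Emit:
step_arm:
  motion: "2 0 0 0 0 0 1;3 0 0 0 0 0 1;3 0 0 0 0 0 1;-35 0 0 0 0 0 1;-75 0 0 0 0 0 1;-115 0 0 0 0 0 1;-155 0 0 0 0 0 1;-190 0 0 0 0 0 1;-220 0 0 0 0 0 1;-230 0 0 0 0 0 1;-230 0 -100 0 0 0 -1;-230 0 -160 0 0 0 -1;-230 0 -160 0 0 0 -1;-230 0 -160 0 0 0 -1;-230 0 -160 0 0 0 -1"

```text
clock: 5.02
eef_pos: [0.3897, 0.141, 0.2072]
orientation: [-0.0, 0.999, 0.032, 0.008]
force: [0.7, -0.1, 0.9]
grip_width: 0.707
finger_force: 0.0
```

```bash
cat > look.py <<'E'
from h import *
import sys
p,W=cloud('top',sys.argv[1]); np.save(sys.argv[1]+'.npy',W)
E
python3 look.py top1
```

```text
(no output)
```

View pics/top1.png

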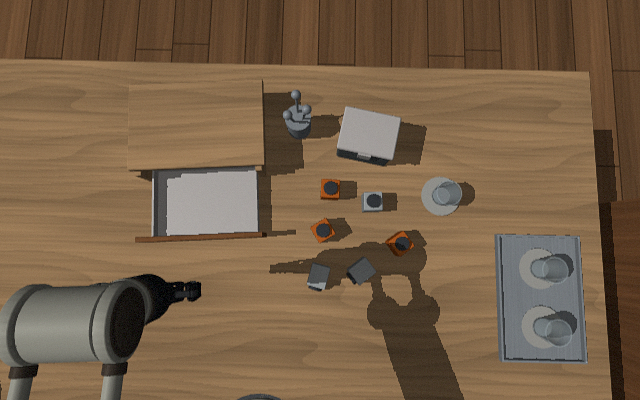

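Run:
```python
from h import *
s=readout.state(); print(np.round(s['joint_pos'],3))
b=np.deg2rad(1.75); ux=np.array([np.cos(b),np.sin(b),0])
S=np.array([.5823,-.261,0])
for sg in(1,-1):
    F=frame(-Z,sg*ux); rel(S+Z*.13,F,.0187); rel(S+Z*.035,F,.0187)
p,d=capture('wrist')
W=np.load('top1.npy'); w=W[160:245,145:270].reshape(-1,3); q=w[(w[:,2]>.005)&(w[:,2]<.016)]
b=cv2.minAreaRect((q[:,:2]*1000).astype(np.float32)); print(b,tray(0,0,.01),len(q)); print(W[239,200],W[239,140],W[238,200])
```

```text
[ 0.053 -0.273  2.065  0.     1.34   1.56 ]
167 413 94  0.008 -0.008 -1.537 rows>= 13.0
166 413 189  0.008 -0.008 -1.537 rows>= 13.0
167 413 94  -0.008 -0.008 1.604 rows>= 13.0
166 413 189  -0.008 -0.008 1.604 rows>= 13.0
((579.0646362304688, 151.982666015625), (197.68357849121094, 298.32354736328125), 3.78760027885437) [0.55848656 0.15183415 0.01      ] 6363
[0.48183794 0.14265149 0.0814721 ] [0.47875952 0.28188923 0.08076183] [0.48413111 0.14230579 0.08302438]
```

Emit:
step_arm:
  motion: "167 413 60 0 0 -1.537 -1;167 413 60 0 0 -1.537 -1;167 413 60 0 0 -1.537 -1;167 413 60 0 0 -1.537 -1;167 413 60 0 0 -1.537 -1;167 413 60 0 0 -1.537 -1;167 413 60 0 0 -1.537 -1;167 413 60 0 0 -1.537 -1;167 413 60 0 0 -1.537 -1;167 413 60 0 0 -1.537 -1;167 413 60 0 0 -1.537 -1;167 413 60 0 0 -1.537 -1;167 413 60 0 0 -1.537 -1;167 413 60 0 0 -1.537 -1;167 413 60 0 0 -1.537 -1;167 413 60 0 0 -1.537 -1"

```text
clock: 6.45
eef_pos: [0.5776, -0.2598, 0.138]
orientation: [-0.001, 0.697, 0.717, -0.0]
force: [-0.4, 0.3, 0.1]
grip_width: 0.999
finger_force: 0.0
```

Run:
```python
from h import *
s=readout.state(); print(s['eef_pos'],s['joint_pos'])
W=np.load('top1.npy'); w=W[225:250,130:270].reshape(-1,3); q=w[(w[:,2]>.077)&(w[:,2]<.088)]
l=(q-RO); print('panel top along RX', np.percentile(l@RX,[2,10,50,90,98]), 'RY',np.percentile(l@RY,[1,99]))
p,W=cloud('wrist','w1'); q=W[(W[...,2]>.044)&(W[...,2]<.07)&(np.abs(W[...,0]-.582)<.05)&(np.abs(W[...,1]+.261)<.05)]
print(cv2.minAreaRect((q[:,:2]*1000).astype(np.float32)),len(q))
b=np.deg2rad(1.75); ux=np.array([np.cos(b),np.sin(b),0]); F=frame(-Z,ux); rel([.5823,-.261,.035],F,.0187)
```

```text
[ 0.5775601  -0.25982649  0.13803192] [-6.13273459e-01  3.88646232e-01  1.50831191e+00  1.22167819e-04
  1.24699124e+00 -6.41186323e-01]
panel top along RX [-0.2664899  -0.26552818 -0.26073727 -0.25588815 -0.25489019] RY [-0.14585664  0.142529  ]
((583.7047119140625, -260.59649658203125), (46.06733703613281, 45.46940994262695), 2.0424208641052246) 3839
-1 5 122  -0.001 -0.001 -0.002 rows>= 3.0
```

View pics/w1.png

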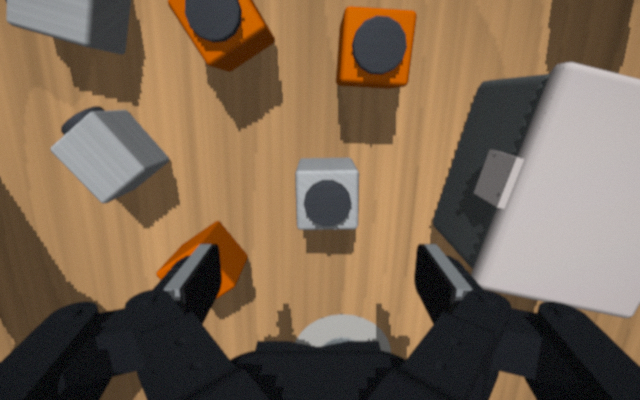

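Emit:
step_arm:
  motion: "-1 6 40 0 0 0 -1;-1 6 80 0 0 0 -1;-1 6 110 0 0 0 -1;-1 6 122 0 0 0 -1;-1 6 122 0 0 0 -1;-1 6 122 0 0 0 1;-1 6 122 0 0 0 1;-1 6 122 0 0 0 1;-1 6 122 0 0 0 1;-1 6 122 0 0 0 1;-1 6 122 0 0 0 1;-1 6 122 0 0 0 1;-1 6 122 0 0 0 1"

```text
clock: 7.58
eef_pos: [0.5863, -0.2631, 0.0204]
orientation: [0.003, 0.696, 0.718, 0.0]
force: [-0.4, -0.1, 6.6]
grip_width: 0.531
finger_force: 62.3
```

Run:
```python
from h import *
W=cloud('top','top2')[1]; np.save('top2.npy',W); w=W[215:255,130:270].reshape(-1,3); q=w[(w[:,2]>.077)&(w[:,2]<.088)]
l=(q-RO); print('panel top along RX', np.percentile(l@RX,[2,10,50,90,98]), 'RY',np.percentile(l@RY,[1,99]))
w=W[155:245,140:275].reshape(-1,3); q=w[(w[:,2]>.005)&(w[:,2]<.016)]; l=q-RO; print('floor',np.percentile(l@RX,[1,99]),np.percentile(l@RY,[1,50,99]))
q=w[(w[:,2]>.03)&(w[:,2]<.038)]; l=q-RO; print('walls',np.percentile(l@RX,[1,99]),np.percentile(l@RY,[1,5,95,99]))
```

```text
panel top along RX [-0.2838113  -0.28282234 -0.27807252 -0.27332526 -0.2723603 ] RY [-0.14519903  0.14302815]
floor [-0.26956998 -0.10532952] [-0.12971828  0.00238738  0.12463039]
walls [-0.26911804 -0.09484949] [-0.14979819 -0.1300759   0.1292554   0.13591985]
```

Run:
```python
from h import *
F=frame(-Z,RX); T=tray(0,-.09,0)
rel(T+Z*.14,F,.0187); rel(T+Z*.051,F,.0187)
```

```text
325 -12 -102  0.004 0.003 -0.034 rows>= 9.0
326 -12 -13  0.004 0.003 -0.034 rows>= 8.0
```

Emit:
step_arm:
  motion: "0 0 -25 0 0 0 1;0 0 -60 0 0 0 1;0 0 -100 0 0 0 1;30 0 -102 0 0 -0.01 1;65 -3 -102 0 0 -0.01 1;100 -4 -102 0 0 -0.01 1;135 -5 -102 0 0 -0.02 1;170 -6 -102 0 0 -0.02 1;205 -8 -102 0 0 -0.03 1;240 -9 -102 0 0 -0.03 1;275 -10 -102 0 0 -0.034 1;305 -11 -102 0 0 -0.034 1;320 -12 -102 0 0 -0.034 1;325 -12 -102 0 0 -0.034 1;325 -12 -102 0 0 -0.034 1;325 -12 -102 0 0 -0.034 1"

```text
clock: 8.97
eef_pos: [0.563, 0.0619, 0.1198]
orientation: [0.001, 0.684, 0.729, 0.0]
force: [0.7, 0.2, -1.4]
grip_width: 0.528
finger_force: 66.2
```

Run:
```python
from h import *
F=frame(-Z,RX); T=tray(0,-.09,0); print(readout.state()['grip_width'])
rel(T+Z*.051,F,.0187)
p,W=cloud('wrist','w2')
```

```text
0.5280630330609138
0 1 87  0.001 0.001 -0.000 rows>= 3.0
```

View pics/w2.png

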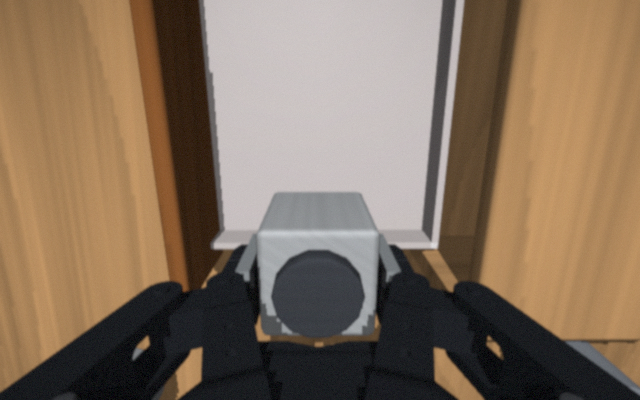

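The tin is held squarely, above the tray's right end (its side wall is at row ~240). Lowering.

Emit:
step_arm:
  motion: "0 1 30 0 0 0 1;0 1 60 0 0 0 1;0 1 75 0 0 0 1;0 1 82 0 0 0 1;0 1 86 0 0 0 1;0 1 88 0 0 0 1;0 1 88 0 0 0 1;0 1 88 0 0 0 -0.3;0 1 88 0 0 0 -0.3;0 1 88 0 0 0 -0.3;0 1 88 0 0 0 -0.3;0 1 60 0 0 0 -0.5;0 1 20 0 0 0 -0.5;0 1 -20 0 0 0 -0.5;0 1 -50 0 0 0 -0.5;0 1 -80 0 0 0 -1;0 1 -80 0 0 0 -1"

```text
clock: 10.43
eef_pos: [0.5678, 0.0625, 0.2075]
orientation: [0.005, 0.684, 0.729, 0.004]
force: [-0.1, -0.4, 1.3]
grip_width: 0.989
finger_force: 0.0
```

```bash
cat >> h.py <<'E'
def lying(cx,cy,deg,theta):
    """rect centre, lid direction -> body centre, d, grasp frame with tool x forward-up"""
    t=np.deg2rad(deg); d=np.array([np.cos(t),np.sin(t),0]); th=np.deg2rad(theta)
    z=-Z*np.cos(th)-d*np.sin(th); u=Z*np.sin(th)-d*np.cos(th)
    return np.array([cx,cy,0])-.004*d, d, np.stack([u,np.cross(z,u),z],1)
E
python3 - <<'E'
from h import *
C,d,F=lying(.3963,-.1318,166,50)
rel(C+Z*.025-F[:,2]*.11,F,.0187); print(C,F.round(2))
E
```

```text
-163 -248 121  -0.802 0.583 1.747 rows>= 17.0
[ 0.40018118 -0.13276769  0.        ] [[ 0.62 -0.24  0.74]
 [-0.16 -0.97 -0.19]
 [ 0.77 -0.   -0.64]]
```

Emit:
step_arm:
  motion: "-163 -248 121 -0.802 0.583 1.747 -1;-163 -248 121 -0.802 0.583 1.747 -1;-163 -248 121 -0.802 0.583 1.747 -1;-163 -248 121 -0.802 0.583 1.747 -1;-163 -248 121 -0.802 0.583 1.747 -1;-163 -248 121 -0.802 0.583 1.747 -1;-163 -248 121 -0.802 0.583 1.747 -1;-163 -248 121 -0.802 0.583 1.747 -1;-163 -248 121 -0.802 0.583 1.747 -1;-163 -248 121 -0.802 0.583 1.747 -1;-163 -248 121 -0.802 0.583 1.747 -1;-163 -248 121 -0.802 0.583 1.747 -1;-163 -248 121 -0.802 0.583 1.747 -1;-163 -248 121 -0.802 0.583 1.747 -1;-163 -248 121 -0.802 0.583 1.747 -1;-163 -248 121 -0.802 0.583 1.747 -1;-163 -248 121 -0.802 0.583 1.747 -1;-163 -248 121 -0.802 0.583 1.747 -1;-163 -248 121 -0.802 0.583 1.747 -1;-163 -248 121 -0.802 0.583 1.747 -1"

```text
clock: 12.1
eef_pos: [0.4227, -0.1796, 0.0679]
orientation: [0.045, 0.907, -0.109, 0.405]
force: [0.2, 0.4, 0.5]
grip_width: 1.001
finger_force: 0.0
```

Run:
```python
from h import *
s=readout.state(); print(np.round(s['joint_pos'],3))
C,d,F=lying(.3963,-.1318,166,50)
rel(C+Z*.025-F[:,2]*.11,F,.0187);rel(C+Z*.025,F,.0187)
p,W=cloud('wrist','w3')
T=cloud('top')[1]
for M in(W,T):
  q=M[(M[...,2]>.035)&(M[...,2]<.053)&(np.abs(M[...,0]-.397)<.045)&(np.abs(M[...,1]+.132)<.045)]
  if len(q): print(cv2.minAreaRect((q[:,:2]*1000).astype(np.float32)),len(q))
```

```text
[-1.092 -0.394  2.697  1.273  0.632 -0.289]
-57 -41 -87  -0.011 0.033 0.001 rows>= 3.0
-53 -40 23  -0.011 0.033 0.001 rows>= 2.0
((407.1437683105469, -137.9874725341797), (39.367618560791016, 40.43272018432617), 76.1586685180664) 5237
((401.05975341796875, -133.04193115234375), (45.77321243286133, 51.93613815307617), 75.81767272949219) 262
```

View pics/w3.png

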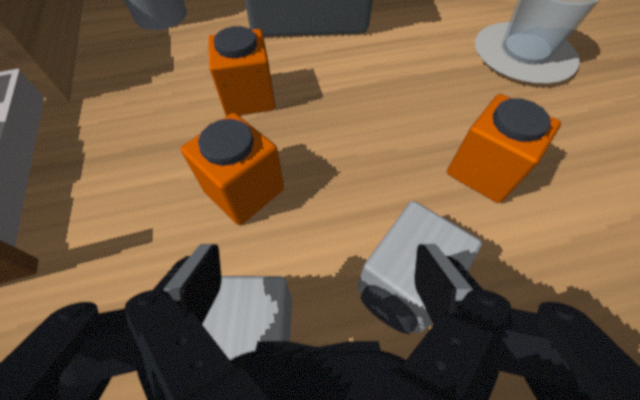

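```bash
cat > kin.py <<'E'
from h import *
from scipy.optimize import least_squares
def fk(q,P):
    a1,h,L2,L3,e,D=P; r=lambda ax,t:R.from_euler(ax,t).as_matrix()
    Rm=r('z',q[0]); p=Rm@[a1,0,h]
    Rm=Rm@r('y',q[1]); p=p+Rm@[0,0,L2]
    Rm=Rm@r('y',q[2]); p=p+Rm@[e,0,L3]
    Rm=Rm@r('z',q[3])@r('y',q[4]); p=p+Rm@[0,0,D]
    return p,Rm@r('z',q[5]+SG)
SG=0
D=[([-1.479,.158,1.597,0,1.386,-.21],[.1708,-.5484,.2303]),([.053,-.273,2.065,0,1.34,1.56],[.3897,.141,.2072]),
([-.6133,.3886,1.5083,0,1.247,-.6412],[.57756,-.25983,.13803]),([-1.092,-.394,2.697,1.273,.632,-.289],[.4227,-.1796,.0679])]
s=readout.state(); D.append((s['joint_pos'],s['eef_pos']))
f=lambda P:np.concatenate([fk(q,P)[0]-p for q,p in D])
best=min((least_squares(f,x0) for x0 in ([.0,.3,.3,.3,0,.2],[.1,.4,.4,.3,.05,.2],[0,.15,.4,.4,0,.25],[0,.2,.3,.3,-.05,.3])),key=lambda r:r.cost)
if __name__=='__main__':
    print(best.x.round(4),np.abs(best.fun).max()); print(fk(s['joint_pos'],best.x)[1].round(3)); print(rot(s['orientation']).as_matrix().round(3))
E
python3 kin.py
```

```text
[-0.1788  0.6261  0.4088  0.7242  0.1439  0.5135] 0.12029119037756714
[[ 0.233  0.648  0.725]
 [ 0.972 -0.16  -0.17 ]
 [ 0.006  0.744 -0.668]]
[[ 0.648 -0.233  0.725]
 [-0.16  -0.972 -0.17 ]
 [ 0.744 -0.006 -0.668]]
```

```bash
sed -i 's/a1,h,L2,L3,e,D=P/a1,h,L2,L3,e,D,b=P/; s/Rm@\[a1,0,h\]/Rm@[a1,b,h]/; s/^SG=0/SG=np.pi\/2/; s/least_squares(f,x0)/least_squares(f,x0+[.12])/' kin.py
cat >> kin.py <<'E'
LO=np.array([-2.91,-.94,.18,-1.29,.17,-3])+.03; HI=np.array([2.91,2.29,2.7,4.43,2.64,3])-.03
def ik(pos,Rm,q0s=None):
    """pos = pinch point; returns (residual, q)"""
    t=np.asarray(pos)+Rm[:,2]*.0187; P=best.x; out=[]
    def g(q):
        p,M=fk(q,P); return np.concatenate([(p-t)*5,R.from_matrix(M.T@Rm).as_rotvec()])
    for q0 in q0s or [[np.arctan2(pos[1],pos[0])-.2,.2,1.6,q4,1.,q6] for q4 in(0,3) for q6 in(-1.5,0,1.5)]:
        s=least_squares(g,np.clip(q0,LO,HI),bounds=(LO,HI)); out.append((s.cost,s.x))
    return min(out,key=lambda o:o[0])
def place(x,y,tilt,sg,z=.04):
    th=np.deg2rad(tilt); zt=-Z*np.cos(th)+RX*np.sin(th); u=Z*np.sin(th)+RX*np.cos(th)
    u=u*sg; return tray(x,y,z), np.stack([u,np.cross(zt,u),zt],1)
E
python3 kin.py
python3 - <<'E'
from kin import *
for tl in(30,40,50,60):
  for sg in(1,-1):
    for y in (.07,-.005):
      for z in (.04,.14):
        c,q=ik(*place(.01,y,tl,sg,z)); print('place',tl,sg,y,z,'%.1e'%c,q.round(2))
for xy in((.33,.42),(.38,.48)):
  az=np.degrees(np.arctan2(xy[1],xy[0]))
  for th in(40,50,60):
    C,d,F=lying(*xy,az+180,th)
    for sg in(1,-1): c,q=ik(C+Z*.025,F*[sg,sg,1]); print('grasp',xy,th,sg,'%.1e'%c,q.round(2))
E
```

```text
[-0.0014  0.3029  0.3832  0.5214  0.0492  0.3051  0.12  ] 0.0027727406390273823
[[ 0.648 -0.233  0.725]
 [-0.16  -0.972 -0.17 ]
 [ 0.744 -0.006 -0.668]]
[[ 0.648 -0.233  0.725]
 [-0.16  -0.972 -0.17 ]
 [ 0.744 -0.006 -0.668]]
place 30 1 0.07 0.04 2.0e-31 [ 0.21  0.27  2.03 -0.23  0.33  1.92]
place 30 1 0.07 0.14 3.7e-29 [ 0.21  0.07  2.01 -0.14  0.55  1.82]
place 30 1 -0.005 0.04 8.3e-31 [0.04 0.22 2.1  0.04 0.3  1.52]
place 30 1 -0.005 0.14 7.4e-28 [0.04 0.01 2.08 0.02 0.54 1.53]
place 30 -1 0.07 0.04 3.5e-28 [ 0.21  0.27  2.03 -0.23  0.33 -1.23]
place 30 -1 0.07 0.14 1.9e-30 [ 0.21  0.07  2.01 -0.14  0.55 -1.32]
place 30 -1 -0.005 0.04 2.0e-31 [ 0.04  0.22  2.1   0.04  0.3  -1.62]
place 30 -1 -0.005 0.14 8.0e-30 [ 0.04  0.01  2.08  0.02  0.54 -1.61]
place 40 1 0.07 0.04 1.3e-03 [ 0.26  0.27  2.1  -0.96  0.2   2.68]
place 40 1 0.07 0.14 5.6e-31 [ 0.23  0.03  2.12 -0.34  0.32  2.02]
place 40 1 -0.005 0.04 4.7e-03 [0.03 0.19 2.15 0.18 0.2  1.37]
place 40 1 -0.005 0.14 2.5e-30 [ 0.04 -0.05  2.2   0.05  0.29  1.5 ]
place 40 -1 0.07 0.04 1.3e-03 [ 0.26  0.27  2.1  -0.96  0.2  -0.47]
plac
[... 1379 characters left out ...]
0.13 2.34 1.55 0.22 2.89]
grasp (0.33, 0.42) 50 1 1.3e-25 [ 0.52  0.18  2.42  2.33  0.41 -1.05]
grasp (0.33, 0.42) 50 -1 1.3e-30 [0.52 0.18 2.42 2.33 0.41 2.09]
grasp (0.33, 0.42) 60 1 1.2e-31 [ 0.48  0.3   2.45  2.56  0.7  -1.33]
grasp (0.33, 0.42) 60 -1 4.9e-29 [0.48 0.3  2.45 2.56 0.7  1.82]
grasp (0.38, 0.48) 40 1 6.1e-05 [ 0.61  0.29  2.13  1.36  0.2  -0.01]
grasp (0.38, 0.48) 40 -1 2.3e-04 [0.61 0.3  2.14 1.52 0.2  2.97]
grasp (0.38, 0.48) 50 1 1.5e-29 [ 0.59  0.33  2.21  2.36  0.34 -1.02]
grasp (0.38, 0.48) 50 -1 5.5e-30 [0.59 0.33 2.21 2.36 0.34 2.12]
grasp (0.38, 0.48) 60 1 1.4e-30 [ 0.57  0.41  2.25  2.63  0.61 -1.31]
grasp (0.38, 0.48) 60 -1 3.4e-31 [0.57 0.41 2.25 2.63 0.61 1.84]
```

Run:
```python
from kin import *
def pl(y,tilt,sg,z,dirn):
    th=np.deg2rad(tilt); zt=-Z*np.cos(th)+dirn*np.sin(th); u=(Z*np.sin(th)+dirn*np.cos(th))*sg
    return tray(0,y,z),np.stack([u,np.cross(zt,u),zt],1)
for nm,dn in(('+y',RY),('-y',-RY)):
  for tl in(35,45,55):
    for sg in(1,-1):
      print('place',nm,tl,sg,*['%.0e %s'%(c,q.round(2)) for c,q in (ik(*pl(.0,tl,sg,z,dn)) for z in(.04,.13))])
for th in(30,40,50,60):
  for sg in(1,-1):
    C,d,F=lying(.4121,-.234,128.65,th); c,q=ik(C+Z*.025,F*[sg,sg,1]); print('B',th,sg,'%.0e'%c,q.round(2))
for xy in((.4,-.10),(.36,.0)):
 for dg in(90,0,-90):
  for th in(45,55):
   for sg in(1,-1):
    C,d,F=lying(*xy,dg,th); c,q=ik(C+Z*.025,F*[sg,sg,1]); print('re',xy,dg,th,sg,'%.0e'%c,q.round(2))
```

```text
place +y 35 1 6e-31 [-0.23  0.5   1.75  0.64  1.18 -0.63] 2e-31 [-0.23  0.34  1.74  0.6   1.31 -0.53]
place +y 35 -1 3e-30 [-0.23  0.5   1.75  0.64  1.18  2.51] 9e-31 [-0.23  0.34  1.74  0.6   1.31  2.61]
place +y 45 1 1e-30 [-0.3   0.57  1.73  0.76  1.28 -0.76] 5e-30 [-0.3   0.4   1.74  0.74  1.4  -0.65]
place +y 45 -1 9e-24 [-0.3   0.57  1.73  0.76  1.28  2.39] 1e-30 [-0.3   0.4   1.74  0.74  1.4   2.5 ]
place +y 55 1 3e-29 [-0.35  0.65  1.7   0.86  1.4  -0.85] 2e-31 [-0.35  0.48  1.72  0.85  1.5  -0.74]
place +y 55 -1 5e-24 [-0.35  0.65  1.7   0.86  1.4   2.29] 3e-31 [-0.35  0.48  1.72  0.85  1.5   2.4 ]
place -y 35 1 4e-27 [ 0.33  0.62  1.56 -0.63  1.22 -2.57] 1e-20 [ 0.33  0.48  1.55 -0.6   1.34 -2.66]
place -y 35 -1 9e-27 [ 0.33  0.62  1.56 -0.63  1.22  0.57] 3e-30 [ 0.33  0.48  1.55 -0.6   1.34  0.48]
place -y 45 1 2e-18 [ 0.39  0.71  1.49 -0.76  1.33 -2.47] 9e-27 [ 0.39  0.57  1.5  -0.74  1.43 -2.57]
place -y 45 -1 7e-31 [ 0.39  0.71  1.49 -0.76  1.33  0.67] 8e-31 [ 0.39  0.57  1.5  -0.74  1.43  0.57]
place -y 55 1 4e-20 [ 0.44  0.81  1.43 -0.88  1.45 -2.4 ] 9e-31 [ 0.44  0.6
[... 1461 characters left out ...]
  2.18 -0.9   1.08  0.82]
re (0.36, 0.0) 90 55 1 7e-23 [ 0.29  0.44  2.11 -0.99  1.21 -2.18]
re (0.36, 0.0) 90 55 -1 1e-29 [ 0.29  0.44  2.11 -0.99  1.21  0.96]
re (0.36, 0.0) 0 45 1 2e-30 [-0.22  0.57  1.77 -0.15  1.57 -1.73]
re (0.36, 0.0) 0 45 -1 1e-31 [-0.22  0.57  1.77 -0.15  1.57  1.42]
re (0.36, 0.0) 0 55 1 7e-30 [-0.2   0.7   1.66 -0.17  1.73 -1.72]
re (0.36, 0.0) 0 55 -1 5e-24 [-0.2   0.7   1.66 -0.17  1.73  1.43]
re (0.36, 0.0) -90 45 1 4e-30 [-0.8   0.3   2.18  0.53  1.32 -1.11]
re (0.36, 0.0) -90 45 -1 2e-23 [-0.8   0.3   2.18  0.53  1.32  2.03]
re (0.36, 0.0) -90 55 1 2e-30 [-0.85  0.44  2.11  0.57  1.44 -1.19]
re (0.36, 0.0) -90 55 -1 4e-28 [-0.85  0.44  2.11  0.57  1.44  1.95]
```

Run:
```python
from h import *
C,d,F=lying(.3963,-.1318,166,0)
rel(C+Z*.14,F,.0187); print(C,F.round(2))
```

```text
17 -41 -60  -0.010 -0.839 0.006 rows>= 7.0
[ 0.40018118 -0.13276769  0.        ] [[ 0.97 -0.24  0.  ]
 [-0.24 -0.97 -0.  ]
 [ 0.    0.   -1.  ]]
```

Emit:
step_arm:
  motion: "0 0 -60 0 -0.1 0 -1;0 0 -80 0 -0.3 0 -1;17 -41 -80 0 -0.839 0 -1;17 -41 -80 0 -0.839 0 -1;17 -41 -60 0 -0.839 0 -1;17 -41 -60 0 -0.839 0 -1;17 -41 -60 0 -0.839 0 -1;17 -41 -60 0 -0.839 0 -1;17 -41 -60 0 -0.839 0 -1;17 -41 -60 0 -0.839 0 -1;17 -41 -60 0 -0.839 0 -1;17 -41 -60 0 -0.839 0 -1;17 -41 -60 0 -0.839 0 -1;17 -41 -60 0 -0.839 0 -1;17 -41 -60 0 -0.839 0 -1;17 -41 -60 0 -0.839 0 -1"

```text
clock: 13.53
eef_pos: [0.3992, -0.1336, 0.122]
orientation: [-0.002, 0.993, -0.119, 0.002]
force: [0.2, 0.9, 0.0]
grip_width: 1.0
finger_force: 0.0
```

Run:
```python
from h import *
s=readout.state(); print(np.round(s['joint_pos'],3))
C,d,F=lying(.3963,-.1318,166,0)
rel(C+Z*.14,F,.0187);rel(C+Z*.02,F,.0187)
```

```text
[-0.616 -0.138  2.123  0.006  1.156  1.19 ]
1 -1 1  -0.005 -0.002 0.007 rows>= 1.0
0 -0 121  -0.005 -0.002 0.007 rows>= 3.0
```

```bash
cat >> h.py <<'E'
def fit(W,x,y,r=.05,lo=.042,hi=.052):
    q=W[(W[...,2]>lo)&(W[...,2]<hi)&(np.hypot(W[...,0]-x,W[...,1]-y)<r)]
    return cv2.minAreaRect((q[:,:2]*1000).astype(np.float32)),len(q)
E
python3 - <<'E'
from h import *
W=cloud('wrist')[1]; print(fit(W,.397,-.132)); print(fit(W,.412,-.234))
T=cloud('scene')[1]; print(fit(T,.397,-.132)); print(fit(T,.412,-.234))
E
```

```text
(((401.5809326171875, -132.98443603515625), (46.0083122253418, 53.62333297729492), 75.98112487792969), 4741)
(((415.950439453125, -237.21884155273438), (46.4855842590332, 54.175376892089844), 38.50432586669922), 5520)
(((402.4644775390625, -133.87567138671875), (47.705753326416016, 58.62324905395508), 74.93456268310547), 290)
(((420.0442199707031, -238.16998291015625), (47.70637893676758, 53.73741149902344), 38.03694152832031), 261)
```

Emit:
step_arm:
  motion: "2 -1 40 0 0 0.007 -1;2 -1 80 0 0 0.007 -1;2 -1 105 0 0 0.007 -1;2 -1 114 0 0 0.007 -1;2 -1 114 0 0 0.007 -1;2 -1 114 0 0 0.007 1;2 -1 114 0 0 0.007 1;2 -1 114 0 0 0.007 1;2 -1 114 0 0 0.007 1;2 -1 114 0 0 0.007 1;2 -1 114 0 0 0.007 1;2 -1 114 0 0 0.007 1;2 -1 114 0 0 0.007 1"

```text
clock: 14.72
eef_pos: [0.404, -0.1337, 0.0099]
orientation: [-0.001, 0.993, -0.122, 0.003]
force: [0.5, -0.2, 6.7]
grip_width: 0.532
finger_force: 61.8
```

Run:
```python
from h import *
s=readout.state(); zp=s['eef_pos'][2]+.0187; print(np.round(s['joint_pos'],3),zp)
C,d,F=lying(.38,.05,-90,0); C=np.array([.38,.05,0])
rel(C+Z*(zp+.06),F,.0187);rel(C+Z*(zp+.001),F,.0187)
```

```text
[-0.609  0.094  2.165  0.007  0.878  1.201] 0.028558285442279605
-67 -173 -60  0.003 -0.007 -1.814 rows>= 15.0
-68 -172 -1  0.003 -0.007 -1.814 rows>= 15.0
```

Emit:
step_arm:
  motion: "0 0 -30 0 0 0 1;0 0 -60 0 0 0 1;-5 -15 -60 0 0 -0.12 1;-10 -25 -60 0 0 -0.24 1;-15 -38 -60 0 0 -0.36 1;-20 -50 -60 0 0 -0.48 1;-25 -65 -60 0 0 -0.6 1;-30 -78 -60 0 0 -0.72 1;-34 -90 -60 0 0 -0.84 1;-38 -100 -60 0 0 -0.96 1;-42 -110 -60 0 0 -1.08 1;-46 -120 -60 0 0 -1.2 1;-50 -130 -60 0 0 -1.32 1;-55 -142 -60 0 0 -1.44 1;-60 -155 -60 0 0 -1.56 1;-64 -165 -60 0 0 -1.68 1;-67 -172 -60 0 0 -1.78 1;-67 -173 -60 0 0 -1.814 1;-67 -173 -60 0 0 -1.814 1;-67 -173 -60 0 0 -1.814 1"

```text
clock: 16.38
eef_pos: [0.3792, 0.0512, 0.0692]
orientation: [-0.0, 0.708, 0.707, 0.003]
force: [0.6, 0.8, -0.5]
grip_width: 0.533
finger_force: 61.8
```

Run:
```python
from h import *
s=readout.state(); print(np.round(s['joint_pos'],3),s['grip_width'])
C,d,F=lying(.38,.05,-90,0); C=np.array([.38,.05,0])
rel(C+Z*(.0286+.001),F,.0187)
```

```text
[-0.188 -0.16   2.262  0.006  1.036 -0.19 ] 0.5325453035603198
-1 1 58  0.004 -0.004 -0.002 rows>= 2.0
```

Emit:
step_arm:
  motion: "0 0 30 0 0 0 1;0 0 50 0 0 0 1;0 0 58 0 0 0 1;0 0 59 0 0 0 1;0 0 59 0 0 0 1;0 0 59 0 0 0 -1;0 0 59 0 0 0 -1;0 0 59 0 0 0 -1;0 0 59 0 0 0 -1;0 0 59 0 0 0 -1;0 0 59 0 0 0 -1;0 0 20 0 0 0 -1;0 0 -20 0 0 0 -1;0 0 -50 0 0 0 -1;0 0 -50 0 0 0 -1"

```text
clock: 17.63
eef_pos: [0.3834, 0.0503, 0.1251]
orientation: [0.005, 0.707, 0.707, 0.006]
force: [0.6, -0.7, 0.4]
grip_width: 1.001
finger_force: 0.0
```

Run:
```python
from kin import *
W=cloud('wrist','w4')[1]; f=fit(W,.38,.048); print(f)
s=readout.state(); print(np.round(s['joint_pos'],3),s['eef_pos'])
C0=np.array([.38,.048,0])
for th in(45,50):
    _,d,F=lying(0,0,-90,th); 
    for b in(.08,0): 
        print(th,ik(C0+Z*.026-F[:,2]*b,F)); rel(C0+Z*.026-F[:,2]*b,F,.0187)
```

```text
(((378.9643249511719, 50.376502990722656), (46.02039337158203, 53.29533386230469), 0.012794888578355312), 4567)
[-0.189 -0.259  2.224  0.005  1.167 -0.191] [0.38170944 0.05052971 0.1222459 ]
45 (np.float64(3.25793035417358e-25), array([-0.78717906,  0.19481509,  2.1330192 ,  0.52687702,  1.44895775,
       -1.02757909]))
-46 -2 53  0.011 0.782 0.004 rows>= 7.0
45 (np.float64(5.415409835457359e-27), array([-0.68361046,  0.29499831,  2.1831481 ,  0.60823789,  1.28483953,
       -1.04989178]))
10 -3 109  0.011 0.782 0.004 rows>= 7.0
50 (np.float64(2.184494620566187e-27), array([-0.82256323,  0.27727649,  2.09884644,  0.54992849,  1.4962406 ,
       -1.07843544]))
-50 -2 57  0.011 0.870 0.004 rows>= 7.0
50 (np.float64(4.8556828096510465e-31), array([-0.71628042,  0.36062279,  2.15530217,  0.63503214,  1.34234865,
       -1.10010542]))
11 -3 108  0.011 0.870 0.004 rows>= 7.0
```

Emit:
step_arm:
  motion: "-48 -2 40 0 0.12 0 -1;-48 -2 45 0 0.24 0 -1;-48 -2 50 0 0.36 0 -1;-48 -2 57 0 0.48 0 -1;-48 -2 57 0 0.6 0 -1;-48 -2 57 0 0.72 0 -1;-48 -2 57 0 0.84 0 -1;-48 -2 57 0 0.87 0 -1;-48 -2 57 0 0.87 0 -1;-48 -2 57 0 0.87 0 -1;-18 -3 82 0 0.87 0 -1;3 -3 100 0 0.87 0 -1;12 -3 108 0 0.87 0 -1;12 -3 108 0 0.87 0 -1;12 -3 108 0 0.87 0 -1"

```text
clock: 18.93
eef_pos: [0.376, 0.0638, 0.0112]
orientation: [-0.298, 0.64, 0.642, 0.3]
force: [0.9, -0.8, -0.1]
grip_width: 0.999
finger_force: 0.0
```

Run:
```python
from h import *
s=readout.state(); print(np.round(s['joint_pos'],3),s['force'])
_,d,F=lying(0,0,-90,50); rel(np.array([.379,.0504,.026]),F,.0187)
```

```text
[-0.721  0.358  2.171  0.635  1.334 -1.114] [ 0.89272272 -0.76276458 -0.14709601]
3 3 -1  0.001 -0.001 0.003 rows>= 1.0
```

Emit:
step_arm:
  motion: "3 3 -1 0 0 0 -1;3 3 -1 0 0 0 1;3 3 -1 0 0 0 1;3 3 -1 0 0 0 1;3 3 -1 0 0 0 1;3 3 -1 0 0 0 1;3 3 -1 0 0 0 1;3 3 -1 0 0 0 1;3 3 -1 0 0 0 1;18 3 -14 0 0 0 1;41 3 -33 0 0 0 1;64 3 -52 0 0 0 1;87 3 -71 0 0 0 1;100 3 -87 0 0 0 1;100 3 -87 0 0 0 1"

```text
clock: 20.18
eef_pos: [0.3805, 0.0593, 0.1459]
orientation: [-0.295, 0.64, 0.642, 0.301]
force: [0.8, -0.4, -1.5]
grip_width: 0.528
finger_force: 61.5
```

```bash
cat >> h.py <<'E'
def pl(x,y,z,tilt):
    th=np.deg2rad(tilt); dn=-RY; zt=-Z*np.cos(th)+dn*np.sin(th); u=-(Z*np.sin(th)+dn*np.cos(th))
    return tray(x,y,z),np.stack([u,np.cross(zt,u),zt],1)
E
python3 - <<'E'
from kin import *
s=readout.state(); print(np.round(s['joint_pos'],3),s['force'])
T,F=pl(0,-.02,.16,40); rel(T,F,.0187); print(ik(T,F)); T[2]=.04; print(ik(T,F))
rel([.42,.07,.17],F,.0187)
print(ik([.42,.07,.17],F))
E
```

```text
[-0.723  0.012  2.18   0.616  1.603 -0.92 ] [ 0.83483516 -0.40206291 -1.53834387]
38 180 48  0.016 -1.567 -0.071 rows>= 13.0
(np.float64(3.2989646429884425e-29), array([ 0.33152526,  0.46332825,  1.54692081, -0.68068906,  1.39776819,
        0.4820731 ]))
(np.float64(2.3959200189071485e-31), array([ 0.33152526,  0.64884768,  1.55701728, -0.71259518,  1.24751447,
        0.61143947]))
6 40 -7  0.016 -1.567 -0.071 rows>= 13.0
(np.float64(6.794086265328818e-27), array([ 0.30365915,  0.08912553,  1.98648836, -0.69805967,  1.33154244,
        0.50497289]))
```

Emit:
step_arm:
  motion: "10 3 -12 0 -0.11 0 1;14 6 -20 0 -0.23 0 1;16 10 -25 0 -0.35 0 1;16 14 -25 0 -0.47 -0.01 1;16 18 -25 0 -0.59 -0.02 1;14 22 -25 0 -0.71 -0.03 1;13 26 -22 0 -0.83 -0.03 1;12 30 -20 0.01 -0.95 -0.04 1;10 33 -18 0.01 -1.07 -0.05 1;8 36 -15 0.01 -1.19 -0.05 1;7 38 -12 0.01 -1.31 -0.06 1;6 40 -10 0.016 -1.43 -0.06 1;6 40 -7 0.016 -1.53 -0.07 1;6 40 -7 0.016 -1.567 -0.071 1;6 40 -7 0.016 -1.567 -0.071 1;6 40 -7 0.016 -1.567 -0.071 1;6 40 -7 0.016 -1.567 -0.071 1"

```text
clock: 21.6
eef_pos: [0.4186, 0.0591, 0.1521]
orientation: [0.245, 0.643, 0.687, -0.234]
force: [-0.4, 0.5, -1.5]
grip_width: 0.529
finger_force: 61.4
```

Run:
```python
from h import *
s=readout.state(); print(np.round(s['joint_pos'],3),s['force'])
T,F=pl(0,-.02,.17,40); rel(T,F,.0187);T,F=pl(0,-.02,.041,40); rel(T,F,.0187)
cloud('wrist','w5')
```

```text
[ 0.304  0.091  1.99  -0.691  1.329  0.503] [-0.35413959  0.47983544 -1.52804013]
37 146 -36  -0.005 -0.006 0.004 rows>= 4.0
119 146 63  -0.005 -0.006 0.004 rows>= 5.0
```

View pics/w5.png

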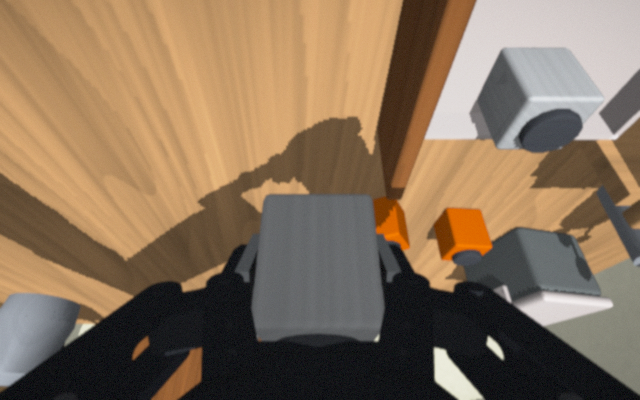

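A is held upright (lid edge at row ~340, towards the camera/up), and the first tin stands in the tray at (545,95). Carrying it over.

Emit:
step_arm:
  motion: "6 25 -6 0 0 0 1;12 55 -14 0 0 0 1;20 85 -22 0 0 0 1;30 115 -30 0 0 0 1;36 140 -36 0 0 0 1;37 146 -36 -0.005 -0.006 0.004 1;37 146 -36 -0.005 -0.006 0.004 1;55 146 -14 -0.005 -0.006 0.004 1;73 146 8 -0.005 -0.006 0.004 1;91 146 30 -0.005 -0.006 0.004 1;105 146 46 -0.005 -0.006 0.004 1;113 146 56 -0.005 -0.006 0.004 1;113 146 56 -0.005 -0.006 0.004 1"

```text
clock: 22.73
eef_pos: [0.5573, 0.1184, 0.0336]
orientation: [0.248, 0.642, 0.686, -0.237]
force: [0.1, -0.5, -2.7]
grip_width: 0.534
finger_force: 61.9
```

Run:
```python
from h import *
s=readout.state(); print(np.round(s['joint_pos'],3),s['force'],s['grip_width'])
T,F=pl(0,-.02,.038,40); rel(T,F,.0187); print((rot(s['orientation']).as_matrix().T@F).round(3)[0])
```

```text
[ 0.332  0.628  1.57  -0.71   1.259  0.602] [ 0.08193578 -0.46522081 -2.74025752] 0.5340532120332235
7 3 7  -0.005 0.002 0.003 rows>= 1.0
[ 1.    -0.003  0.002]
```

Emit:
step_arm:
  motion: "3 3 3 0 0 0 1;5 3 6 0 0 0 1;6 3 7 0 0 0 1;6 3 7 0 0 0 1"

```text
clock: 23.07
eef_pos: [0.564, 0.1202, 0.028]
orientation: [0.25, 0.643, 0.685, -0.233]
force: [-1.3, -0.1, -1.4]
grip_width: 0.528
finger_force: 61.9
```

Emit:
step_arm:
  motion: "0 0 0 0 0 0 1;1 0 2 0 0 0 1;2 0 3 0 0 0 1;2 0 3 0 0 0 1"

```text
clock: 23.4
eef_pos: [0.5632, 0.1196, 0.0233]
orientation: [0.25, 0.643, 0.685, -0.234]
force: [-0.5, -0.5, -0.7]
grip_width: 0.529
finger_force: 61.9
```

Emit:
step_arm:
  motion: "1 0 1 0 0 0 1;1 0 2 0 0 0 1;1 0 2 0 0 0 1"

```text
clock: 23.65
eef_pos: [0.5638, 0.1194, 0.0222]
orientation: [0.25, 0.643, 0.685, -0.234]
force: [-0.4, 1.7, 4.6]
grip_width: 0.531
finger_force: 62.4
```

Emit:
step_arm:
  motion: "0 0 0 0 0 0 0;0 0 0 0 0 0 -0.3;0 0 0 0 0 0 -0.5;0 0 0 0 0 0 -0.7;0 0 0 0 0 0 -0.7;0 0 -15 0 0 0 -0.7;0 0 -40 0 0 0 -0.7;0 0 -75 0 0 0 -0.7;0 0 -110 0 0 0 -1;-40 0 -140 0 0 0 -1;-40 0 -140 0 0 0 -1;-40 0 -140 0 0 0 -1"

```text
clock: 24.65
eef_pos: [0.5619, 0.1791, 0.1585]
orientation: [0.252, 0.644, 0.685, -0.231]
force: [0.4, 0.9, 0.6]
grip_width: 0.995
finger_force: 0.0
```

Run:
```python
from h import *
s=readout.state(); print(np.round(s['joint_pos'],3),s['eef_pos'])
p,W=cloud('top','top3'); 
for x,y,r in((0,-.09,.04),(0,-.02,.04)):
    t=tray(x,y,0); f,n=fit(W,t[0],t[1],r,.055,.085); c=np.array([f[0][0]/1000,f[0][1]/1000,0])-RO; print(f,n,c@RX+.1885,c@RY)
print(fit(W,.416,-.237))
cv2.imwrite('pics/top3c.png',cv2.resize(p[150:300,120:420,::-1],None,fx=2.6,fy=2.6,interpolation=cv2.INTER_CUBIC))
C,d,F=lying(0,0,128.6,0); rel([.416,-.237,.14],F,.0187)
```

```text
[ 0.419  0.515  1.444 -0.652  1.48   0.519] [0.56185652 0.17914292 0.15847554]
((563.5870971679688, 62.27557373046875), (46.18767547607422, 44.48109436035156), 3.071608543395996) 365 -0.000642551267450775 -0.08970140421229582
((562.1577758789062, 128.16787719726562), (46.0970458984375, 46.43210983276367), 3.324815511703491) 385 0.0021488112364133616 -0.023852737476515652
(((412.95489501953125, -235.16729736328125), (45.34405517578125, 59.28779602050781), 38.871273040771484), 433)
-289 -171 286  0.875 0.270 2.400 rows>= 21.0
```

View pics/top3c.png

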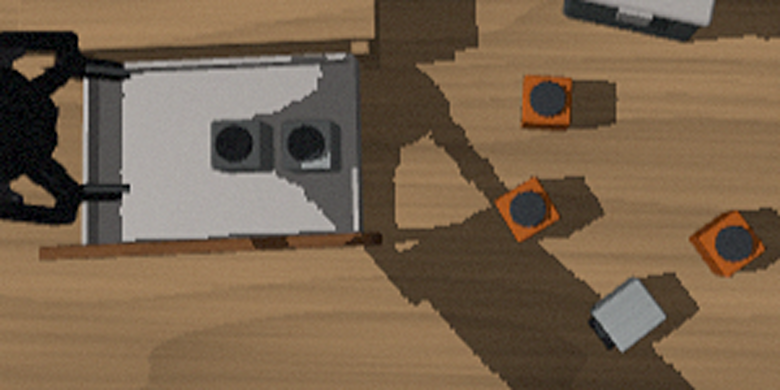

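Both tins stand upright in the tray ((235,143) and (305,143) in the crop). B still lies at (627,313).

Run:
```python
from kin import *
C,d,F=lying(0,0,-90,0); rel([.42,.0,.2],F,.0187); print(ik([.42,0,.2],F))
C,d,F=lying(0,0,128.6,0);print(ik([.416,-.237,.14],F))
```

```text
-147 -151 89  0.026 0.697 0.060 rows>= 6.0
(np.float64(2.1340062814222522e-21), array([-2.89628537e-01, -2.20793085e-01,  2.06940074e+00, -2.05616592e-11,
        1.29298500e+00, -2.89628537e-01]))
(np.float64(1.6377866099791944e-30), array([-7.71085048e-01,  2.55140221e-02,  1.96974800e+00,  2.27487061e-16,
        1.14633063e+00,  1.69681051e+00]))
```

Emit:
step_arm:
  motion: "-40 0 -30 0 0.1 0 -1;-60 -40 0 0 0.22 0 -1;-80 -80 30 0.01 0.34 0.02 -1;-110 -120 60 0.01 0.46 0.04 -1;-147 -151 89 0.026 0.58 0.06 -1;-147 -151 89 0.026 0.697 0.06 -1;-147 -151 89 0.026 0.697 0.06 -1;-147 -151 89 0.026 0.697 0.06 -1;-147 -151 89 0.026 0.697 0.06 -1;-147 -151 89 0.026 0.697 0.06 -1"

```text
clock: 25.53
eef_pos: [0.4193, -0.0001, 0.1794]
orientation: [-0.002, 0.707, 0.707, -0.002]
force: [-0.2, 0.8, -0.0]
grip_width: 1.003
finger_force: 0.0
```

Run:
```python
from h import *
s=readout.state(); print(np.round(s['joint_pos'],3),s['eef_pos'])
C,d,F=lying(0,0,128.6,0); rel([.416,-.237,.14],F,.0187)
```

```text
[-0.289 -0.214  2.067 -0.003  1.294 -0.288] [ 4.19261299e-01 -1.46580658e-04  1.79352049e-01]
-237 -3 58  -0.001 0.007 2.468 rows>= 20.0
```

Emit:
step_arm:
  motion: "-237 -3 30 0 0 2.468 -1;-237 -3 30 0 0 2.468 -1;-237 -3 30 0 0 2.468 -1;-237 -3 30 0 0 2.468 -1;-237 -3 30 0 0 2.468 -1;-237 -3 30 0 0 2.468 -1;-237 -3 30 0 0 2.468 -1;-237 -3 30 0 0 2.468 -1;-237 -3 30 0 0 2.468 -1;-237 -3 30 0 0 2.468 -1;-237 -3 30 0 0 2.468 -1;-237 -3 30 0 0 2.468 -1;-237 -3 30 0 0 2.468 -1;-237 -3 30 0 0 2.468 -1;-237 -3 30 0 0 2.468 -1;-237 -3 30 0 0 2.468 -1;-237 -3 30 0 0 2.468 -1;-237 -3 30 0 0 2.468 -1;-237 -3 30 0 0 2.468 -1;-237 -3 30 0 0 2.468 -1"

```text
clock: 27.2
eef_pos: [0.418, -0.2359, 0.15]
orientation: [0.001, 0.901, -0.435, -0.002]
force: [0.5, -0.1, -0.4]
grip_width: 1.001
finger_force: 0.0
```

Emit:
step_arm:
  motion: "0 0 0 0 0 0 -1;0 0 0 0 0 0 -1;0 0 0 0 0 0 -1"

```text
clock: 27.45
eef_pos: [0.4173, -0.2368, 0.1505]
orientation: [0.001, 0.902, -0.432, -0.001]
force: [0.2, 0.1, -0.4]
grip_width: 0.996
finger_force: 0.0
```

Run:
```python
from h import *
s=readout.state(); print(np.round(s['joint_pos'],3),s['eef_pos'])
W=cloud('wrist')[1]; f=fit(W,.416,-.237); print(f)
C,d,F=lying(0,0,f[0][2]+90,0); rel([f[0][0][0]/1000,f[0][0][1]/1000,.026],F,.0187)
```

```text
[-0.766 -0.009  1.94  -0.004  1.212  1.698] [ 0.41734879 -0.23682469  0.15053384]
(((415.6065368652344, -237.7201690673828), (45.99122619628906, 54.35957336425781), 38.600128173828125), 3802)
-0 1 143  0.004 0.001 0.004 rows>= 4.0
```

Emit:
step_arm:
  motion: "0 1 40 0 0 0 -1;0 1 80 0 0 0 -1;0 1 115 0 0 0 -1;0 1 135 0 0 0 -1;0 1 142 0 0 0 -1;0 1 142 0 0 0 -1;0 1 142 0 0 0 1;0 1 142 0 0 0 1;0 1 142 0 0 0 1;0 1 142 0 0 0 1;0 1 142 0 0 0 1;0 1 142 0 0 0 1;0 1 142 0 0 0 1;0 1 142 0 0 0 1;0 1 100 0 0 0 1;0 1 80 0 0 0 1;0 1 80 0 0 0 1"

```text
clock: 28.92
eef_pos: [0.4189, -0.2414, 0.0763]
orientation: [0.003, 0.901, -0.433, 0.004]
force: [1.1, -0.9, 0.5]
grip_width: 0.531
finger_force: 62.0
```

Run:
```python
from h import *
s=readout.state(); print(np.round(s['joint_pos'],3),s['eef_pos'])
C,d,F=lying(0,0,-90,0); rel([.38,.05,.09],F,.0187)
```

```text
[-0.771  0.103  1.99  -0.004  1.04   1.698] [ 0.41885161 -0.24136123  0.07629518]
-252 -152 2  0.013 -0.001 -2.467 rows>= 20.0
```

Emit:
step_arm:
  motion: "-10 -6 -18 0 0 -0.1 1;-25 -14 -20 0 0 -0.22 1;-38 -22 -20 0 0 -0.34 1;-50 -30 -20 0 0 -0.46 1;-63 -38 -20 0 0 -0.58 1;-76 -46 -20 0 0 -0.7 1;-90 -54 -20 0 0 -0.82 1;-102 -61 -20 0 0 -0.94 1;-115 -69 -20 0 0 -1.06 1;-127 -77 -20 0 0 -1.18 1;-140 -84 -20 0 0 -1.3 1;-152 -92 -20 0 0 -1.42 1;-165 -99 -20 0 0 -1.54 1;-177 -107 -20 0 0 -1.66 1;-189 -114 -20 0 0 -1.78 1;-202 -122 -20 0 0 -1.9 1;-214 -129 -20 0 0 -2.02 1;-226 -137 -20 0 0 -2.14 1;-238 -144 -20 0 0 -2.26 1;-250 -151 -20 0 0 -2.38 1"

```text
clock: 30.58
eef_pos: [0.3772, 0.0519, 0.0903]
orientation: [-0.0, 0.735, 0.678, -0.002]
force: [0.4, -0.2, -1.1]
grip_width: 0.531
finger_force: 62.0
```

Emit:
step_arm:
  motion: "0 0 0 0 0 -0.087 1;0 0 0 0 0 -0.087 1;0 0 0 0 0 -0.087 1"

```text
clock: 30.83
eef_pos: [0.3775, 0.0511, 0.0904]
orientation: [-0.0, 0.708, 0.706, -0.002]
force: [0.8, 0.9, -0.3]
grip_width: 0.531
finger_force: 62.0
```

Run:
```python
from h import *
s=readout.state(); print(np.round(s['joint_pos'],3),s['eef_pos'],s['grip_width'])
C,d,F=lying(0,0,-90,0); rel([.38,.05,.03],F,.0187)
```

```text
[-0.183 -0.201  2.247 -0.003  1.098 -0.18 ] [0.37750705 0.05113278 0.09039726] 0.5307815929029861
-1 3 79  -0.003 0.002 -0.003 rows>= 2.0
```

Emit:
step_arm:
  motion: "0 2 35 0 0 0 1;0 2 60 0 0 0 1;0 2 74 0 0 0 1;0 2 80 0 0 0 1;0 2 81 0 0 0 1;0 2 81 0 0 0 1;0 2 81 0 0 0 -1;0 2 81 0 0 0 -1;0 2 81 0 0 0 -1;0 2 81 0 0 0 -1;0 2 81 0 0 0 -1;0 2 81 0 0 0 -1;0 2 40 0 0 0 -1;0 2 0 0 0 0 -1;0 2 -30 0 0 0 -1;0 2 -30 0 0 0 -1"

```text
clock: 32.17
eef_pos: [0.3845, 0.0504, 0.127]
orientation: [0.005, 0.707, 0.707, 0.002]
force: [1.6, -0.2, -0.5]
grip_width: 0.999
finger_force: 0.0
```

Run:
```python
from h import *
W=cloud('wrist')[1]; f=fit(W,.38,.05); print(f)
s=readout.state(); print(np.round(s['joint_pos'],3),s['eef_pos'])
C0=np.array([f[0][0][0],f[0][0][1],26])/1000
_,d,F=lying(0,0,-90,50)
for b in(.08,0): rel(C0-F[:,2]*b,F,.0187)
```

```text
(((379.0665588378906, 50.15190887451172), (53.416709899902344, 46.097068786621094), 89.70360565185547), 4497)
[-0.182 -0.252  2.214 -0.003  1.174 -0.181] [0.3828121  0.05063667 0.12417643]
-47 -4 59  0.005 0.876 0.002 rows>= 8.0
14 -4 110  0.005 0.876 0.002 rows>= 8.0
```

Emit:
step_arm:
  motion: "-47 -2 40 0 0.12 0 -1;-47 -2 45 0 0.24 0 -1;-47 -2 50 0 0.36 0 -1;-47 -2 57 0 0.48 0 -1;-47 -2 57 0 0.6 0 -1;-47 -2 57 0 0.72 0 -1;-47 -2 57 0 0.84 0 -1;-47 -2 58 0 0.875 0 -1;-47 -2 58 0 0.875 0 -1;-47 -2 58 0 0.875 0 -1;-17 -2 83 0 0.875 0 -1;4 -2 101 0 0.875 0 -1;14 -2 108 0 0.875 0 -1;14 -2 108 0 0.875 0 -1;14 -2 108 0 0.875 0 -1"

```text
clock: 33.47
eef_pos: [0.3775, 0.0652, 0.0131]
orientation: [-0.3, 0.641, 0.641, 0.298]
force: [-0.3, -0.6, -0.8]
grip_width: 1.0
finger_force: 0.0
```

Run:
```python
from h import *
_,d,F=lying(0,0,-90,50); rel(np.array([.379,.0502,.026]),F,.0187)
```

```text
0 1 -1  -0.003 0.000 -0.001 rows>= 1.0
```

Emit:
step_arm:
  motion: "0 1 0 0 0 0 1;0 1 0 0 0 0 1;0 1 0 0 0 0 1;0 1 0 0 0 0 1;0 1 0 0 0 0 1;0 1 0 0 0 0 1;0 1 0 0 0 0 1;0 1 0 0 0 0 1;15 1 -13 0 0 0 1;38 1 -32 0 0 0 1;61 1 -51 0 0 0 1;84 1 -70 0 0 0 1;97 1 -86 0 0 0 1;97 1 -86 0 0 0 1"

```text
clock: 34.63
eef_pos: [0.3809, 0.0594, 0.1451]
orientation: [-0.296, 0.641, 0.642, 0.299]
force: [1.1, -0.3, -1.1]
grip_width: 0.534
finger_force: 61.5
```

Run:
```python
from h import *
s=readout.state(); print(np.round(s['joint_pos'],3),s['grip_width'])
T,F=pl(0,.05,.17,40); rel([.42,.07,.17],F,.0187)
```

```text
[-0.72   0.016  2.177  0.614  1.601 -0.915] 0.5343063183608309
7 40 -8  0.010 -1.566 -0.072 rows>= 13.0
```

Emit:
step_arm:
  motion: "10 3 -12 0 -0.11 0 1;14 6 -20 0 -0.23 0 1;16 10 -25 0 -0.35 0 1;16 14 -25 0 -0.47 -0.01 1;16 18 -25 0 -0.59 -0.02 1;14 22 -25 0 -0.71 -0.03 1;13 26 -22 0 -0.83 -0.03 1;12 30 -20 0.01 -0.95 -0.04 1;10 33 -18 0.01 -1.07 -0.05 1;8 36 -15 0.01 -1.19 -0.05 1;7 38 -12 0.01 -1.31 -0.06 1;7 40 -10 0.01 -1.43 -0.06 1;7 40 -8 0.01 -1.53 -0.07 1;7 40 -8 0.01 -1.566 -0.072 1;7 40 -8 0.01 -1.566 -0.072 1;7 40 -8 0.01 -1.566 -0.072 1"

```text
clock: 35.97
eef_pos: [0.4182, 0.0599, 0.1511]
orientation: [0.245, 0.642, 0.688, -0.235]
force: [0.6, 0.1, -1.3]
grip_width: 0.533
finger_force: 61.4
```

Run:
```python
from h import *
s=readout.state(); print(np.round(s['joint_pos'],3),s['grip_width'])
for z in(.17,.042):
    T,F=pl(0,.05,z,40); rel(T,F,.0187)
W=cloud('top')[1]
for x,y,r in((0,-.09,.04),(0,-.02,.04)):
    t=tray(x,y,0); f,n=fit(W,t[0],t[1],r,.055,.085); c=np.array([f[0][0]/1000,f[0][1]/1000,0])-RO; print(n,c@RX+.1885,c@RY)
```

```text
[ 0.306  0.094  1.989 -0.69   1.33   0.502] 0.5327853897568613
89 146 -81  -0.006 -0.006 0.008 rows>= 5.0
171 147 17  -0.006 -0.006 0.008 rows>= 6.0
367 -0.00048604401234111916 -0.08995889850246763
386 0.0021059057596997943 -0.023451799505790658
```

Emit:
step_arm:
  motion: "15 25 -14 0 0 0 1;30 50 -27 0 0 0 1;46 75 -41 0 0 0 1;61 100 -55 0 0 0 1;76 125 -68 0 0 0 1;86 142 -78 0 0 0 1;89 146 -81 -0.006 -0.006 0.008 1;89 146 -81 -0.006 -0.006 0.008 1;107 146 -59 -0.006 -0.006 0.008 1;125 146 -37 -0.006 -0.006 0.008 1;143 146 -15 -0.006 -0.006 0.008 1;157 147 1 -0.006 -0.006 0.008 1;166 147 11 -0.006 -0.006 0.008 1;169 147 15 -0.006 -0.006 0.008 1;169 147 15 -0.006 -0.006 0.008 1;169 147 15 -0.006 -0.006 0.008 1"

```text
clock: 37.35
eef_pos: [0.5577, 0.1892, 0.0336]
orientation: [0.251, 0.644, 0.684, -0.233]
force: [-0.6, 0.2, -0.6]
grip_width: 0.534
finger_force: 61.9
```

Emit:
step_arm:
  motion: "2 1 2 0 0 0 1;4 1 4 0 0 0 1;5 1 5 0 0 0 1;5 1 5 0 0 0 1;5 1 5 0 0 0 1"

```text
clock: 37.77
eef_pos: [0.5581, 0.1901, 0.0252]
orientation: [0.251, 0.644, 0.684, -0.233]
force: [0.7, -0.2, -1.2]
grip_width: 0.53
finger_force: 61.9
```

Emit:
step_arm:
  motion: "1 0 1 0 0 0 1;2 0 2 0 0 0 1;2 0 2 0 0 0 1;2 0 2 0 0 0 1"

```text
clock: 38.1
eef_pos: [0.558, 0.1903, 0.0222]
orientation: [0.251, 0.644, 0.684, -0.233]
force: [-0.5, 0.2, -0.8]
grip_width: 0.532
finger_force: 62.0
```

Emit:
step_arm:
  motion: "1 0 1 0 0 0 1;1 0 2 0 0 0 1;1 0 2 0 0 0 1"

```text
clock: 38.35
eef_pos: [0.5589, 0.1903, 0.0221]
orientation: [0.252, 0.644, 0.684, -0.233]
force: [-1.8, 2.6, 6.7]
grip_width: 0.532
finger_force: 62.7
```

Contact; release and back out.

Emit:
step_arm:
  motion: "0 0 0 0 0 0 0;0 0 0 0 0 0 -0.3;0 0 0 0 0 0 -0.5;0 0 0 0 0 0 -0.7;0 0 0 0 0 0 -0.7;0 0 -15 0 0 0 -0.7;0 0 -40 0 0 0 -0.7;0 0 -75 0 0 0 -0.7;0 0 -110 0 0 0 -1;-40 0 -140 0 0 0 -1;-40 0 -140 0 0 0 -1;-40 0 -140 0 0 0 -1"

```text
clock: 39.35
eef_pos: [0.5561, 0.2499, 0.1573]
orientation: [0.252, 0.645, 0.684, -0.23]
force: [0.4, -0.2, -0.8]
grip_width: 1.001
finger_force: 0.0
```

Run:
```python
from kin import *
s=readout.state(); print(np.round(s['joint_pos'],3),s['eef_pos'])
p,W=cloud('top','top4'); 
for x,y,r in((0,-.09,.04),(0,-.02,.04),(0,.05,.04)):
    t=tray(x,y,0); f,n=fit(W,t[0],t[1],r,.055,.085); c=np.array([f[0][0]/1000,f[0][1]/1000,0])-RO; print(f[1],n,c@RX+.1885,c@RY)
ps=cloud('scene')[0]
cv2.imwrite('pics/fin.png',np.vstack([cv2.resize(p[60:300,120:440],(640,400))[110:330],ps[130:400]])[:,:,::-1])
F=frame(-Z,-RY); f=RO-RX*.284
rel(f-RX*.08+Z*.2,F)
print(ik(f-RX*.08+Z*.04+Z*.0187,F))
```

```text
[ 0.516  0.606  1.316 -0.619  1.564  0.574] [0.55610388 0.24988699 0.15732116]
(45.902610778808594, 44.00859069824219) 368 -0.0006944291654667201 -0.08985132217339449
(46.075469970703125, 45.84024429321289) 384 0.0020685054512882273 -0.023560988078630954
(46.140403747558594, 46.52033615112305) 385 0.0011203778225363503 0.04813074577392232
-106 -177 26  0.548 0.545 1.498 rows>= 14.0
(np.float64(3.1543740363643164e-28), array([ 5.33676375e-02, -1.62235454e-02,  2.20204162e+00, -1.04455418e-14,
        9.55774579e-01,  1.56011038e+00]))
```

View pics/fin.png

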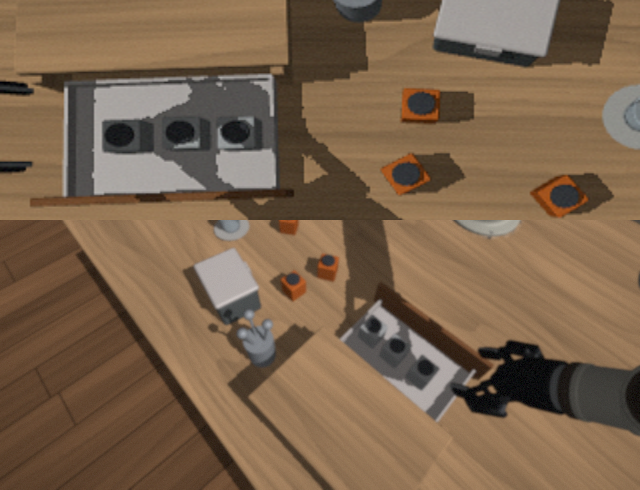

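All three tins stand upright in the tray, lids up; bystanders are in place. Now the push.

Emit:
step_arm:
  motion: "-30 0 -20 0 0 0 1;-60 0 -30 0 0 0 1;-106 -60 -10 0.1 0.1 0.3 1;-106 -177 26 0.548 0.545 1.498 1;-106 -177 26 0.548 0.545 1.498 1;-106 -177 26 0.548 0.545 1.498 1;-106 -177 26 0.548 0.545 1.498 1;-106 -177 26 0.548 0.545 1.498 1;-106 -177 26 0.548 0.545 1.498 1;-106 -177 26 0.548 0.545 1.498 1;-106 -177 26 0.548 0.545 1.498 1;-106 -177 26 0.548 0.545 1.498 1;-106 -177 26 0.548 0.545 1.498 1;-106 -177 26 0.548 0.545 1.498 1;-106 -177 26 0.548 0.545 1.498 1;-106 -177 26 0.548 0.545 1.498 1;-106 -177 26 0.548 0.545 1.498 1;-106 -177 26 0.548 0.545 1.498 1;-106 -177 26 0.548 0.545 1.498 1;-106 -177 26 0.548 0.545 1.498 1"

```text
clock: 41.12
eef_pos: [0.383, 0.1405, 0.2001]
orientation: [0.0, 0.999, 0.033, -0.0]
force: [-0.4, -0.3, -0.5]
grip_width: 0.003
finger_force: 0.0
```

Run:
```python
from h import *
F=frame(-Z,-RY); f=RO-RX*.284
rel(f-RX*.06+Z*.04,F); rel(f-RX*.014+Z*.04,F)
```

```text
21 -0 160  0.001 0.001 0.002 rows>= 4.0
67 -0 160  0.001 0.001 0.002 rows>= 5.0
```

Emit:
step_arm:
  motion: "0 0 40 0 0 0 1;0 0 80 0 0 0 1;0 0 120 0 0 0 1;0 0 150 0 0 0 1;0 0 160 0 0 0 1;0 0 160 0 0 0 1;25 0 160 0 0 0 1;45 0 160 0 0 0 1;58 0 160 0 0 0 1;64 0 160 0 0 0 1;67 0 160 0 0 0 1;69 0 160 0 0 0 1;71 0 160 0 0 0 1;73 0 160 0 0 0 1;76 0 160 0 0 0 1;79 0 160 0 0 0 1;82 0 160 0 0 0 1;86 0 160 0 0 0 1;90 0 160 0 0 0 1;94 0 160 0 0 0 1"

```text
clock: 42.78
eef_pos: [0.4772, 0.1464, 0.0405]
orientation: [0.0, 0.999, 0.032, 0.0]
force: [-2.6, 1.1, -1.4]
grip_width: 0.006
finger_force: 0.0
```

Emit:
step_arm:
  motion: "4 0 0 0 0 0 1;8 0 0 0 0 0 1;12 0 0 0 0 0 1;16 0 0 0 0 0 1;20 0 0 0 0 0 1;24 0 0 0 0 0 1;28 0 0 0 0 0 1;32 0 0 0 0 0 1;36 0 0 0 0 0 1;40 0 0 0 0 0 1;44 0 0 0 0 0 1;48 0 0 0 0 0 1;52 0 0 0 0 0 1;56 0 0 0 0 0 1;60 0 0 0 0 0 1;64 0 0 0 0 0 1;68 0 0 0 0 0 1;72 0 0 0 0 0 1;76 0 0 0 0 0 1;80 0 0 0 0 0 1"

```text
clock: 44.45
eef_pos: [0.5573, 0.1515, 0.0408]
orientation: [0.0, 0.999, 0.032, 0.0]
force: [-3.7, -0.2, -1.8]
grip_width: 0.003
finger_force: 0.0
```

Run:
```python
from h import *
s=readout.state();print(s['eef_pos'],s['force'])
F=frame(-Z,-RY); f=RO-RX*.134; rel(f-RX*.011+Z*.04,F)
```

```text
[0.55730312 0.15153715 0.04081098] [-3.74914505 -0.22734652 -1.76110572]
45 -0 1  0.000 -0.001 0.001 rows>= 2.0
```

Emit:
step_arm:
  motion: "4 0 0 0 0 0 1;8 0 0 0 0 0 1;12 0 0 0 0 0 1;16 0 0 0 0 0 1;20 0 0 0 0 0 1;24 0 0 0 0 0 1;28 0 0 0 0 0 1;32 0 0 0 0 0 1;36 0 0 0 0 0 1;40 0 0 0 0 0 1;43 0 0 0 0 0 1;46 0 0 0 0 0 1;48 0 0 0 0 0 1;50 0 0 0 0 0 1;52 0 0 0 0 0 1;54 0 0 0 0 0 1;56 0 0 0 0 0 1;58 0 0 0 0 0 1;60 0 0 0 0 0 1;60 0 0 0 0 0 1"

```text
clock: 46.12
eef_pos: [0.6126, 0.1552, 0.0402]
orientation: [0.001, 0.999, 0.033, -0.005]
force: [-20.0, -2.5, 8.3]
grip_width: 0.0
finger_force: 0.0
```

At the stop (same .6126 as before). Back off gently and look.

Emit:
step_arm:
  motion: "-3 0 0 0 0 0 1;-6 0 0 0 0 0 1;-9 0 0 0 0 0 1;-12 0 0 0 0 0 1;-16 0 0 0 0 0 1;-22 0 0 0 0 0 1;-30 0 0 0 0 0 1;-50 0 0 0 0 0 1;-80 0 0 0 0 0 1;-120 0 0 0 0 0 1;-160 0 -20 0 0 0 1;-200 0 -60 0 0 0 1;-230 0 -100 0 0 0 1;-230 0 -120 0 0 0 1;-230 0 -120 0 0 0 1;-230 0 -120 0 0 0 1"

```text
clock: 47.45
eef_pos: [0.3889, 0.1407, 0.164]
orientation: [0.0, 0.999, 0.032, 0.005]
force: [0.4, 0.5, -0.1]
grip_width: 0.002
finger_force: 0.0
```

Run:
```python
from h import *
p,W=cloud('top'); ps=cloud('scene')[0]
w=W[150:255,130:270].reshape(-1,3); q=w[(w[:,2]>.077)&(w[:,2]<.088)]; l=q-RO; print(np.percentile(l@RX,[2,50,98]),len(q))
cv2.imwrite('pics/end.png',np.vstack([p[60:330],ps[100:400]])[:,:,::-1])
F=frame(-Z,-RY)
```

```text
[-0.1343334  -0.12772407 -0.0996116 ] 753
```

View pics/end.png

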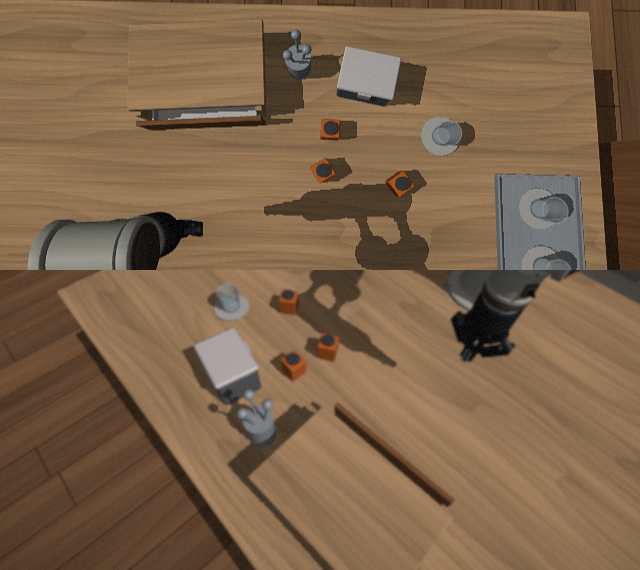

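The tray is latched shut (front face at -0.134, as at the start). No grey tin is left on the counter, and the bystanders haven't moved.

```bash
python3 -c "
from station import workorder; print(workorder.sign_off())"
```

```text
the job is handed in; nothing more can be done
None
```

The job is handed in: all three grey tins present were stood lid up in the tray, last seen upright just before the push, and the tray is latched shut, with the cup, spoon holder and caddy untouched; the sign-off gave no verdict.

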